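# One pressure-controlled stroke on the lapping table

### The job

Clear the black cube off the sprung lapping table and stand it upright on the bare worktop, outside the trays. Then take the lapping block out of the black tray and draw it in one slow stroke along the dark film from the yellow-striped end right to the blue-striped end, its handle in line with the strip, pressing so that the gauge needle stays in the green all the way and never pushing the bed down to its stop. Leave the block lying flat in the red tray, and do not disturb the lens mount, the mirror mount or the vial.

Things in the scene. Friction and masses are not known exactly. Their poses are not given: they have to be found in the camera images.
- lap_bed (a joint): How far the lapping table's bed is pushed down (m): 0 at rest (top), hard stop at 0.014. Vertical spring of 800 N/m with preload: a total downward load F (weight of the block included) gives (F - 3.5 N)/800; it moves straight down without tilting. The gauge needle goes down with the bed; it is in the green from 0.004 to 0.010 (about 7 to 11 N), in the red from 0.013.
- film_mid (a point): Middle of the dark abrasive film's top face on the bed, 40 mm above the worktop at rest; it goes down with the bed. Axes: y along the strip to the yellow-striped end, x across it away from the gauge, z up. Film 160 mm (y) x 50 mm (x), an 8 mm stripe beyond each end, on a plate 176 x 58 mm. In the stroke the block's middle stays within 13 mm of the strip's middle line.
- yellow_start (a point): Where the middle of the block is at the beginning of the stroke (block's end level with the film's end): on the film's surface, 58 mm from film_mid towards the yellow stripe. Anything 45 to 72 mm from film_mid counts as at this end.
- blue_finish (a point): Where the middle of the block is at the end of the stroke: on the film's surface, 58 mm from film_mid towards the blue stripe. Anything 45 to 72 mm from film_mid counts as at this end.
- gauge (a point): Top middle of the front face of the fixed white gauge plate (26 mm wide, 44 mm high) on the side of the lapping table that faces the robot, 41 mm from the strip's middle line. The fixed base under the bed is 190 mm long, 70 mm wide and 24 mm high.
- block_grip (a point): Grip point of the loose lapping block (0.1 to 0.2 kg): inside its orange bar handle, on its middle axis, 32 mm above its flat underside. Steel shoe 40 mm (x) x 44 mm (y), 10 mm thick; handle 20 mm wide (x), 36 mm long (y), from 10 to 50 mm above the underside; grip it across the 20 mm. z is up. Its y must be in line with film_mid's y, either way round, during the stroke. It starts in the black tray.
- black_tray_floor (a point): Middle of the inner floor of the fixed black tray, 3 mm above the worktop. Tray 84 x 84 mm outside, 78 x 78 mm inside, rim 11 mm above the worktop.
- red_tray_floor (a point): Middle of the inner floor of the fixed red tray, made just like the black one. The two trays change places from start to start.
- cube_mid (a point): Centre of the loose black optics cube with gold port rings, 32 mm each way (x, y, z; z up), about 0.13 kg. It starts standing on the film.
- cube: The same cube; origin at the centre of its underside.
- lap_block: The lapping block; origin at the centre of its underside.
- lens: Bystander: lens in a round black mount on a short post and round foot, 32 mm wide, 66 mm high, loose; origin at the centre of its underside. Stands close behind the lapping table (the side away from the robot).
- vial: Bystander: amber vial with a white cap, 27 mm in diameter, 60 mm high, loose; origin at the centre of its underside. Stands close behind the lapping table.
- mirror: Bystander: black square mirror mount on a short post, 39 x 40 mm, 70 mm high, loose; origin at the centre of its underside. Stands close behind the lapping table. Room: the bare worktop runs from x 0.44 to 0.70 m, y -0.29 to 0.27 m, apart from the things listed; a shelf hangs 0.63 m above it beyond x = 0.58 m where y > -0.17 m, and a microscope stands left of it at y > 0.33 m.

How it is judged:
By the outcome, as a careful person would: the job done as asked, in the order asked, and still so for the second after the job is handed in, with the robot touching nothing.
It also fails if it takes over 69 s, if anything falls off the work surface, if the arm or the gripper's body presses on something with over 40 N, if the wrist force passes 120 N, or if a joint passes its speed limit or range.

### The arm

A 7-joint arm with a two-finger parallel gripper is mounted at the origin on a cart in front of the work surface, level with it; the furniture and walls round the work are solid. World frame = base frame: x ahead of the robot, y to its left, z up, the work surface at z = 0. Lengths are in m, angles in degrees, forces in N, time in s.
With the tool pointing down it reaches from about 0.425 to 0.875 m from the base axis. Payload 4.7 kg.
Tool frame: the origin (TCP) lies at the very end of the fingers, on their centre line; the grasp point (between the pads) lies 19 mm behind it; z points along the fingers, y is the direction in which the jaws open and shut (so a half turn about z gives the same grasp; the last joint's range is limited). The gripper opens to 87 mm and grips with 3 to 60 N. Pads are 19 mm wide; open, the fingers measure 117 mm over their backs; the gripper's body (75 mm by 190 mm) begins 51 mm behind the grasp point.
Start: joints at [-62.504, 18.392, -4.016, 83.108, 1.295, 78.541, -3.26], TCP at [0.292, 0.581, 0.223] pointing down, gripper open.
Joint ranges: [-163.93, 163.93], [-17.29, 119.83], [-79.2, 71.16], [3.27, 140.29], [-89.18, 269.18], [5.43, 117.66], [-154.24, 154.24]. Speed limits (degrees/s): [147.25, 147.25, 180, 180, 180, 180, 180].

### API

Orientations are given as [roll, pitch, yaw] about the fixed x, y, z axes, in that order (R = Rz(yaw) Ry(pitch) Rx(roll)).
In Python, from cell import * gives the robot as it stands.
- The arm moves only by the tool drive_tool, never from a script. Its argument "moves" is text: rows parted by semicolons, each of 5 numbers parted by spaces: the shift along the tool's x, y, z in m, then the turn about the tool's z in degrees, then the gripper's target within -1 to 1 (fully open at 1, half-way at 0, shut at -1). In form: x y z yaw fingers; .... A call has exactly 8 rows; each row is the pose to reach, as a shift and turn from the pose commanded when the call began, along the tool's axes at that moment; what a row does not reach only later rows make up. A row lasts 1/10 s, in which the tool goes at most 50 mm and 8.59 degrees, less where a joint would pass 70% of its speed; a pose out of reach is approached as far as the arm can. A call with a gripper value outside its range is refused whole. The fingers move at their own pace and stop on an object; "grip_force" is the grip in N (left out, the last holds). Time passes only in rows, so rows that repeat a pose let the fingers close, or fill a call up. It gives the time, the measured TCP pose, the force and the opening at its end, in the units of the state.
- get_obs(): the state, without advancing time (a new reading comes with each control period).
- read_camera(name): name is "scene" or "side" or "wrist"; returns (picture, depth): 480x640x3 uint8, red, green, blue; 480x640 float32, m along the optical axis (not along the pixel's ray), 0 where there is no reading.
- calibration(name): a dict with "intrinsics" (3x3 intrinsics, pixels), "cam_to_world" (4x4, takes a point from camera to world coordinates); the wrist camera has in their place "T_tool_cam" (4x4, takes a point from camera to tool coordinates, whose origin is the TCP and whose axes are the flange's). Camera axes: x right, y up, looking along -z (the intrinsics and any distortion apply to the point x, -y, -z); pixel columns grow to the right and rows downward; lengths in m; the calibration is good to about 2 mm. A picture is of the moment at which its call begins: read the wrist's pose just before it. calibration takes no time and is no camera call.
- sign_off(): hands the job in, once; it reports no verdict.
Trained networks look in the newest picture that a camera, given by its name, has taken for a name from the list of things; names that differ only in an ending like _2 or _b are one class to them, and where a whole thing is asked for, a point or a joint stands for the part that bears it (a point fixed in the world has none). Each returns a list of dicts, best first, with "conf" (0 to 1); they miss things now and then, are a little off and sometimes report something else, mostly with a low value. They report only what shows in the picture. A call takes as long as a camera call.
- search_frame(camera, name): "uv" ([column, row] in pixels, amid what is visible of it).
- pinpoint(camera, name): "uv" ([column, row] in pixels: a listed point, or the origin of a listed thing).
The state is a dict: "time_s": time; "qpos": joint angles; "joint_velocities": joint speeds; "effort": joint torques, N m; "tool_pos": TCP position; "tool_rot": TCP orientation; "force": force on the tool from outside, world axes, zero at the start; "wrist_torque": the same for the moment, N m; "grip_width": finger opening in m.
Only numpy, scipy, OpenCV 4.12 (cv2) and the standard library are available. Lean on these libraries where they do the work, as an engineer would, in place of code of your own. Each camera call takes 0.05 s, during which the arm holds its last target. There are 200 camera calls.

## Working session

There is one attempt and no reset: what is moved stays moved. The work goes in short steps, Python scripts to look and compute and a tool call to move; the robot and the scene stay as the last step left them, time stands still between calls to the robot, and variables do not carry over. Pictures are saved under pics/ and viewed, about 8 in all and at most 12, crops included, and the job is handed in when it is done.

Besides the shell and the picture viewer there is one more tool, called after ">>>" as name(argument=value, ...), one argument or row to a line, values as JSON. drive_tool: Moves the arm, as the interface text tells. Its arguments: {"type":"object","properties":{"moves":{"type":"string"},"grip_force":{"type":"number"}},"required":["moves"]}

```bash
mkdir -p pics; cat > h.py <<'E'
from cell import *
import numpy as np, cv2
from scipy.spatial.transform import Rotation as R
def ray(cam,uv,d=None,z=None,obs=None):
    c=calibration(cam);K=np.array(c["intrinsics"])
    if cam=="wrist":
        o=obs or get_obs();T=np.eye(4);T[:3,:3]=R.from_euler('xyz',o["tool_rot"],degrees=True).as_matrix();T[:3,3]=o["tool_pos"]
        T=T@np.array(c["T_tool_cam"])
    else: T=np.array(c["cam_to_world"])
    p=cv2.undistortPoints(np.array([[uv]],float),K,np.array(c.get("distortion",np.zeros(5)),float))[0,0]
    v=T[:3,:3]@np.array([p[0],-p[1],-1]);o=T[:3,3]
    return o+v*(d if d else (z-o[2])/v[2])
def snap(cam,name=None):
    o=get_obs();im,d=read_camera(cam)
    if name: cv2.imwrite(f"pics/{name}.png",im[:,:,::-1])
    return o,im,d
def pts(cam,names,d,o=None,zs={}):
    for n in names:
        for r in pinpoint(cam,n)[:2]:
            u=r["uv"];i,j=int(np.clip(u[1],0,479)),int(np.clip(u[0],0,639))
            print(cam,n,round(r["conf"],2),np.round(u,0),"depth",np.round(ray(cam,u,d=float(d[i,j]) or 1,obs=o),3), "z",np.round(ray(cam,u,z=zs[n],obs=o),3) if n in zs else "")
Z=dict(film_mid=.04,gauge=.044,block_grip=.035,black_tray_floor=.003,red_tray_floor=.003,cube_mid=.056,cube=.04,yellow_start=.04,blue_finish=.04,lens=0,vial=0,mirror=0,lap_block=.003)
E
python3 - <<'E'
from h import *
print({k:v for k,v in calibration("scene").items()},calibration("wrist"))
print(get_obs())
for c in("scene","side"):
    o,im,d=snap(c,c+"0"); pts(c,Z,d,o,Z)
E
```

```text
{'intrinsics': array([[435.87552839,   0.        , 324.40714869],
       [  0.        , 435.87552839, 242.24462472],
       [  0.        ,   0.        ,   1.        ]]), 'cam_to_world': array([[-0.65005766,  0.44510843, -0.61587622,  0.06371004],
       [-0.75987442, -0.37651743,  0.52992971,  0.46588745],
       [ 0.00398806,  0.81247345,  0.58298455,  0.56644175],
       [ 0.        ,  0.        ,  0.        ,  1.        ]])} {'intrinsics': array([[335.37370518,   0.        , 314.84962323],
       [  0.        , 335.37370518, 242.24488317],
       [  0.        ,   0.        ,   1.        ]]), 'T_tool_cam': array([[-3.62471149e-04,  9.65140713e-01,  2.61731300e-01,
         7.19114535e-02],
       [ 9.99999885e-01,  4.32341667e-04, -2.09372886e-04,
        -1.08031420e-05],
       [-3.15231642e-04,  2.61731194e-01, -9.65140758e-01,
        -1.62874803e-01],
       [ 0.00000000e+00,  0.00000000e+00,  0.00000000e+00,
         1.00000000e+00]])}
{'time_s': 0.0, 'qpos': array([-62.50335881,  18.43877239,  -4.01598954,  83.17421363,
         1.29467065,  78.53963693,  -3.25901261]), 'joi
[... 2783 characters left out ...]
14 -0.021  0.05 ] z [ 0.527 -0.013  0.04 ]
side yellow_start 0.76 [306. 254.] depth [0.537 0.023 0.037] z [0.534 0.02  0.04 ]
side blue_finish 0.88 [368. 272.] depth [ 0.543 -0.091  0.038] z [ 0.539 -0.093  0.04 ]
side blue_finish 0.53 [201. 246.] depth [0.492 0.218 0.015] z [0.464 0.187 0.04 ]
side lens 0.69 [326. 250.] depth [ 0.521 -0.027  0.07 ] z [0.614 0.03  0.   ]
side vial 0.86 [389. 264.] depth [ 0.615 -0.096  0.011] z [ 0.63 -0.09  0.  ]
side mirror 0.82 [362. 258.] depth [ 0.614 -0.044  0.007] z [ 0.623 -0.04   0.   ]
side lap_block 0.76 [200. 246.] depth [0.492 0.219 0.014] z [0.504 0.233 0.003]
side lap_block 0.28 [332. 267.] depth [ 0.523 -0.038  0.039] z [ 0.568 -0.011  0.003]
```

```bash
python3 - <<'E'
import cv2,numpy as np
a=cv2.imread('pics/scene0.png')[190:390,220:460];b=cv2.imread('pics/side0.png')[190:370,160:500]
a=cv2.resize(a,None,fx=2,fy=2,interpolation=3);b=cv2.resize(b,None,fx=1.6,fy=1.6,interpolation=3)
o=np.zeros((600,800,3),np.uint8);
a=cv2.resize(a,(372,310));b=cv2.resize(b,(544,288));o[:310,:372]=a;o[310:598,:544]=b
cv2.imwrite('pics/c0.png',o)
E
```

```text
(no output)
```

View pics/c0.png

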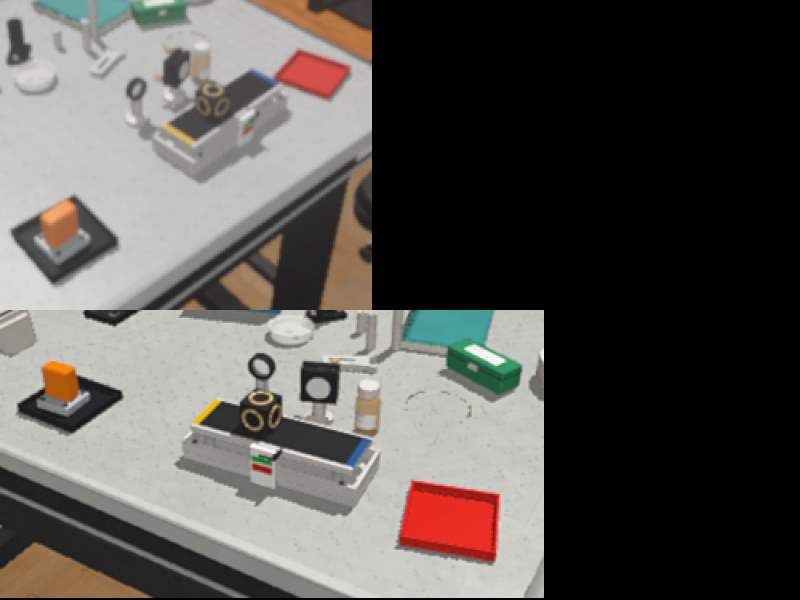

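The strip runs roughly along world y, with the yellow end nearest the black tray. The block is in the black tray at about (0.50, 0.22) and the red tray is at about (0.54, -0.23). I'll go above the table and look from close by.

>>> drive_tool(
  moves="-0.034 -0.03 0 7 1;-0.068 -0.06 0 14 1;-0.102 -0.09 0 21 1;-0.136 -0.12 0 28 1;-0.17 -0.15 0 35 1;-0.204 -0.18 0 42 1;-0.238 -0.21 0 49 1;-0.272 -0.24 0 56 1",
)

```text
time_s: 2.2
tool_pos: [0.4277, 0.2424, 0.2229]
tool_rot: [180.0, -0.0, 97.0]
force: [1.1, 1.2, 0.2]
grip_width: 0.0871
```

>>> drive_tool(
  moves="-0.038 0.009 0 1 1;-0.078 0.018 0 2 1;-0.118 0.028 0 3 1;-0.158 0.038 0 4 1;-0.198 0.048 0 5 1;-0.238 0.058 0 6 1;-0.272 0.067 0 7 1;-0.272 0.067 0 7 1",
)

```text
time_s: 3.0
tool_pos: [0.5293, -0.0234, 0.223]
tool_rot: [179.9, 0.2, 89.8]
force: [-0.5, 0.6, 0.0]
grip_width: 0.087
```

```bash
python3 - <<'E'
from h import *
o,im,d=snap("wrist","w1");print(o["tool_pos"],o["tool_rot"],o["time_s"],o["qpos"])
pts("wrist",[n for n in Z if n not in("block_grip","black_tray_floor","lap_block")],d,o,Z)
print(get_obs()["time_s"])
E
```

```text
[ 0.52929734 -0.02342956  0.22301102] [1.79906725e+02 1.61466168e-01 8.97864144e+01] 3.0 [-29.10128575   3.33743712  29.9971872  101.22855554  -1.55504339
  75.79015655   1.01952989]
wrist film_mid 0.91 [316. 235.] depth [ 0.53  -0.03   0.073] z [ 0.53  -0.038  0.04 ]
wrist film_mid 0.69 [320. 284.] depth [ 0.534 -0.093  0.041] z [ 0.534 -0.093  0.04 ]
wrist gauge 0.79 [276. 240.] depth [ 0.487 -0.043  0.039] z [ 0.488 -0.042  0.044]
wrist red_tray_floor 0.72 [314. 365.] depth [ 0.527 -0.223  0.004] z [ 0.527 -0.223  0.003]
wrist red_tray_floor 0.42 [315. 214.] depth [ 0.53  -0.01   0.072] z [ 0.53  -0.022  0.003]
wrist cube_mid 0.87 [317. 220.] depth [ 0.532 -0.015  0.071] z [ 0.532 -0.018  0.056]
wrist cube_mid 0.48 [313. 178.] depth [0.527 0.021 0.04 ] z [0.527 0.023 0.056]
wrist yellow_start 0.86 [310. 179.] depth [0.524 0.021 0.041] z [0.524 0.021 0.04 ]
wrist yellow_start 0.22 [392. 224.] depth [ 0.604 -0.021  0.067] z [ 0.61  -0.026  0.04 ]
wrist blue_finish 0.55 [321. 286.] depth [ 0.535 -0.095  0.041] z [ 0.535 -0.096  0.04 ]
wrist lens 0.83 [393. 166.] depth [0.609 0.033 0.038] z [0.617 0.031 0.   ]
wrist vial 0.57 [392. 269.] depth [ 0.616 -0.081  0.029] z [ 0.623 -0.092  0.   ]
wrist mirror 0.81 [395. 223.] depth [ 0.607 -0.02   0.069] z [ 0.624 -0.034  0.   ]
3.55
```

View pics/w1.png

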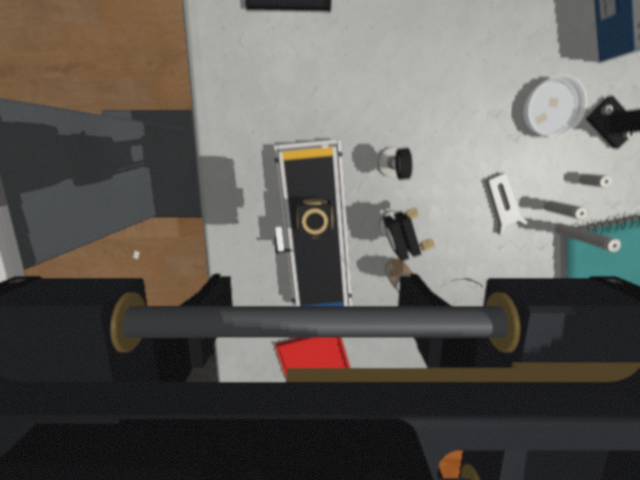

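The picture shows the strip from yellow (308,154) to blue (322,305), with the cube at (315,221). I'll get the yaws and centres from the depth.

```bash
cat >> h.py <<'E'
def cloud(cam,d,o=None):
    c=calibration(cam);K=np.array(c["intrinsics"]);o=o or get_obs()
    if cam=="wrist":
        T=np.eye(4);T[:3,:3]=R.from_euler('xyz',o["tool_rot"],degrees=True).as_matrix();T[:3,3]=o["tool_pos"];T=T@np.array(c["T_tool_cam"])
    else:T=np.array(c["cam_to_world"])
    v,u=np.mgrid[:480,:640];P=np.stack([(u-K[0,2])/K[0,0]*d,-(v-K[1,2])/K[1,1]*d,-d],-1)
    return P@T[:3,:3].T+T[:3,3]
def rect(P,m):
    q=(P[m][:,:2]*1000).astype(np.float32);c,s,a=cv2.minAreaRect(q);return len(q),np.round(c,1),np.round(s,1),round(a,1),np.round(np.median(P[m][:,2])*1000,1)
E
python3 - <<'E'
from h import *
o,im,d=snap("wrist");P=cloud("wrist",d,o);x,y,z=P[...,0],P[...,1],P[...,2]
t=(abs(x-.531)<.035)
print("cube",rect(P,t&(abs(y+.015)<.04)&(z>.066)&(z<.08)))
print("plate",rect(P,t&(abs(y+.035)<.11)&(z>.034)&(z<.046)))
hsv=cv2.cvtColor(im,cv2.COLOR_RGB2HSV);h,s,v=[hsv[...,i] for i in range(3)]
near=(abs(x-.531)<.045)&(z>.03)&(z<.05)
Y=near&(s>120)&(h>18)&(h<32);B=near&(s>100)&(h>100)&(h<125)
a,b=P[Y].mean(0),P[B].mean(0);print(a,b,Y.sum(),B.sum(),(a+b)/2,np.degrees(np.arctan2(*(a-b)[:2])))
D=near&(v<70)&(abs(y+.035)<.1);print("film",rect(P,D))
rd=(s>150)&((h<8)|(h>172))&(z<.02)&(y<-.15);print("red",rect(P,rd))
E
```

```text
cube (1162, array([528.5, -16.3]), array([34., 33.]), 1.1, np.float64(72.9))
plate (6777, array([526.3, -32.5]), array([ 62.7, 163.2]), 4.9, np.float64(41.0))
[0.52227036 0.04469112 0.04106307] [nan nan nan] 437 0 [nan nan nan] nan
film (4847, array([520. , -37.6]), array([ 65.7, 153.8]), 4.8, np.float64(41.0))
red (1723, array([ 524.4, -203.4]), array([83. , 49.7]), 14.4, np.float64(4.0))<stdin>:9: RuntimeWarning: Mean of empty slice.
  ret = um.true_divide(
```

Film_mid is at about (0.5295, -0.039) with the strip's yaw about +4.9°. The cube is at about (0.530, -0.016), nearly square to the world axes. I'll grip it across x.

>>> drive_tool(
  moves="0.004 0 0.04 0 0.5;0.007 0.001 0.08 0 0.5;0.007 0.001 0.12 0 0.5;0.007 0.001 0.15 0 0.5;0.007 0.001 0.166 0 0.5;0.007 0.001 0.176 0 0.5;0.007 0.001 0.176 0 0.5;0.007 0.001 0.176 0 -1",
  grip_force=20,
)

```text
time_s: 4.4
tool_pos: [0.53, -0.0101, 0.0474]
tool_rot: [179.9, -0.0, 90.3]
force: [-0.4, -0.5, 0.9]
grip_width: 0.062
```

>>> drive_tool(
  moves="0 0 0 0 -1;0 0 0 0 -1;0 0 0 0 -1;0 0 0 0 -1;0 0 -0.02 0 -1;0 0 -0.05 0 -1;0 0 -0.08 0 -1;0 0 -0.08 0 -1",
)

```text
time_s: 5.2
tool_pos: [0.5322, -0.0101, 0.1306]
tool_rot: [179.6, -0.1, 90.3]
force: [0.4, -0.7, -1.2]
grip_width: 0.0317
```

>>> drive_tool(
  moves="0.04 -0.005 0 0 -1;0.085 -0.01 0 0 -1;0.125 -0.015 0.02 0 -1;0.135 -0.015 0.06 0 -1;0.135 -0.015 0.09 0 -1;0.135 -0.015 0.108 0 -1;0.135 -0.015 0.117 0 -1;0.135 -0.015 0.117 0 -1",
)

```text
time_s: 6.0
tool_pos: [0.5124, 0.1244, 0.0082]
tool_rot: [-179.9, 0.1, 90.3]
force: [0.4, -0.3, -1.2]
grip_width: 0.032
```

>>> drive_tool(
  moves="0 0 0.001 0 -1;0 0 0.0015 0 -1;0 0 0.0015 0 -1;0 0 0.0015 0 0.4;0 0 0.0015 0 0.4;0 0 0.0015 0 0.4;0 0 -0.03 0 0.4;0 0 -0.07 0 0.4",
)

```text
time_s: 6.8
tool_pos: [0.5118, 0.1242, 0.0787]
tool_rot: [-179.8, 0.1, 90.3]
force: [0.1, 1.0, 0.9]
grip_width: 0.0589
```

>>> drive_tool(
  moves="0 0 -0.04 0 0.6;0.02 0 -0.08 0 0.6;0.05 -0.005 -0.11 0 0.6;0.08 -0.01 -0.13 0 0.6;0.09 -0.01 -0.13 0 0.6;0.09 -0.01 -0.13 0 0.6;0.09 -0.01 -0.13 0 0.6;0.09 -0.01 -0.13 0 0.6",
)

```text
time_s: 7.6
tool_pos: [0.5028, 0.2123, 0.2081]
tool_rot: [-179.9, 0.1, 90.2]
force: [0.4, -0.1, -0.3]
grip_width: 0.0696
```

```bash
python3 - <<'E'
from h import *
o,im,d=snap("wrist","w2");print(o["tool_pos"],o["tool_rot"],o["time_s"],o["force"])
P=cloud("wrist",d,o);x,y,z=P[...,0],P[...,1],P[...,2]
hsv=cv2.cvtColor(im,cv2.COLOR_RGB2HSV);h,s,v=[hsv[...,i] for i in range(3)]
M=(s>150)&(h<20)&(y>.15)&(y<.29)&(x>.44)&(x<.57)
print("handle top",rect(P,M&(z>.046)&(z<.06)),"all",rect(P,M))
print("shoe",rect(P,(abs(x-.5)<.04)&(abs(y-.226)<.04)&(z>.009)&(z<.018)&(v>90)))
print("cube",rect(P,(abs(x-.51)<.05)&(abs(y-.12)<.035)&(z>.025)&(z<.04)))
pts("wrist",["block_grip","lap_block","black_tray_floor","cube","cube_mid"],d,o,{**Z,"cube":0,"cube_mid":.016})
E
```

```text
[0.50284722 0.21232642 0.20807062] [-1.79883570e+02  1.19678568e-01  9.01510223e+01] 7.6 [ 0.39831745 -0.12460272 -0.33121869]
handle top (691, array([499.9, 229.9]), array([18.7, 36.1]), 3.5, np.float64(53.4)) all (726, array([500. , 242.4]), array([20.3, 83.8]), 1.6, np.float64(53.3))
shoe (704, array([490. , 219.6]), array([59.8, 63.5]), 3.5, np.float64(13.8))
cube (445, array([513.1, 127. ]), array([17. , 32.5]), 89.2, np.float64(32.5))
wrist block_grip 0.67 [311. 206.] depth [0.499 0.234 0.053] z [0.498 0.231 0.035]
wrist lap_block 0.86 [315. 204.] depth [0.502 0.236 0.054] z [0.502 0.228 0.003]
wrist black_tray_floor 0.69 [318. 206.] depth [0.505 0.234 0.054] z [0.505 0.226 0.003]
wrist cube 0.83 [319. 296.] depth [0.507 0.131 0.033] z [0.508 0.116 0.   ]
wrist cube_mid 0.88 [325. 301.] depth [0.513 0.126 0.034] z [0.514 0.117 0.016]
wrist cube_mid 0.71 [402. 356.] depth [0.537 0.205 0.253] z [0.607 0.045 0.016]
```

View pics/w2.png

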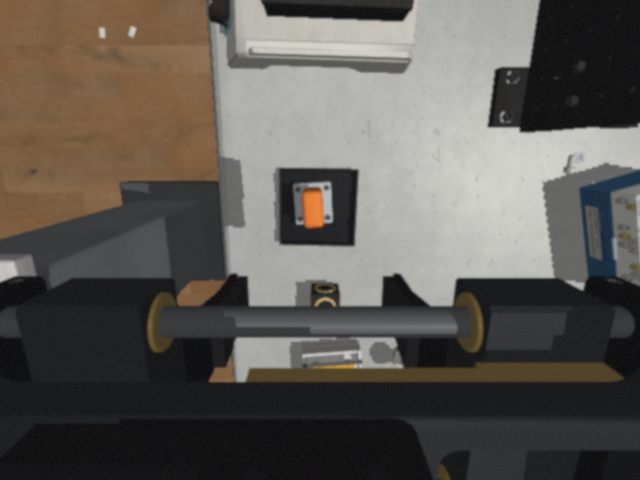

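The picture shows the cube standing upright at (325,290) on the worktop. The handle is at (312,208), centred at (0.4995, 0.230) with yaw 3.5°. I'll grip it there.

>>> drive_tool(
  moves="0.01 -0.002 0.04 -2 0.4;0.017 -0.003 0.08 -3.5 0.4;0.0175 -0.003 0.12 -3.5 0.4;0.0175 -0.003 0.155 -3.5 0.4;0.0175 -0.003 0.178 -3.5 0.4;0.0175 -0.003 0.189 -3.5 0.4;0.0175 -0.003 0.189 -3.5 0.4;0.0175 -0.003 0.189 -3.5 -1",
  grip_force=45,
)

```text
time_s: 8.7
tool_pos: [0.5009, 0.2326, 0.0217]
tool_rot: [179.9, -0.0, 93.8]
force: [-0.2, -0.0, 1.0]
grip_width: 0.0577
```

>>> drive_tool(
  moves="0 0 0 0 -1;0 0 0 0 -1;0 0 0 0 -1;0 0 0 0 -1;0 0 0 0 -1;0 0 -0.02 0 -1;0 0 -0.05 0 -1;0 0 -0.09 0 -1",
)

```text
time_s: 9.5
tool_pos: [0.4982, 0.2313, 0.1096]
tool_rot: [-179.8, 0.1, 93.8]
force: [1.2, -0.5, -1.7]
grip_width: 0.0196
```

>>> drive_tool(
  moves="-0.04 0.002 0 -0.5 -1;-0.08 0.004 0 -1.1 -1;-0.12 0.007 0 -1.1 -1;-0.16 0.009 0 -1.1 -1;-0.195 0.011 0 -1.1 -1;-0.2135 0.012 0.01 -1.1 -1;-0.2135 0.012 0.02 -1.1 -1;-0.2135 0.012 0.02 -1.1 -1",
)

```text
time_s: 10.3
tool_pos: [0.5245, 0.0204, 0.0888]
tool_rot: [-179.8, -0.0, 94.9]
force: [-1.4, 1.6, -2.2]
grip_width: 0.0195
```

```bash
python3 - <<'E'
from h import *
o,im,d=snap("wrist","w3")
for k in("tool_pos","tool_rot","time_s","force"):print(o[k])
P=cloud("wrist",d,o);x,y,z=P[...,0],P[...,1],P[...,2]
hsv=cv2.cvtColor(im,cv2.COLOR_RGB2HSV);h,s,v=[hsv[...,i] for i in range(3)]
near=(abs(x-.531)<.045)&(z>.03)&(z<.05)
Y=near&(s>120)&(h>18)&(h<32);print("yel",rect(P,Y),P[Y].mean(0))
os,im2,d2=snap("side","s3");P2=cloud("side",d2);x,y,z=P2[...,0],P2[...,1],P2[...,2]
hsv=cv2.cvtColor(im2,cv2.COLOR_RGB2HSV);h,s,v=[hsv[...,i] for i in range(3)]
near=(abs(x-.531)<.045)&(z>.03)&(z<.05)
Y=near&(s>120)&(h>18)&(h<32);B=near&(s>100)&(h>100)&(h<125)
a,b=P2[Y].mean(0),P2[B].mean(0);print("side",a,b,Y.sum(),B.sum(),(a+b)/2,np.degrees(np.arctan2(-(a-b)[0],(a-b)[1])))
pts("side",["block_grip","lap_block","film_mid"],d2)
A=np.hstack([cv2.resize(im[120:480,160:520],(400,400)),cv2.resize(im2[200:340,240:440],(400,280)) if 0 else cv2.resize(im2[190:330,260:400],(400,400))])
cv2.imwrite("pics/c3.png",A[:,:,::-1])
E
```

```text
[0.52446432 0.02042197 0.08878578]
[-1.79796254e+02 -1.91282357e-02  9.48796727e+01]
10.3
[-1.39393367  1.63632739 -2.17214423]
yel (985, array([522.4,  45.1]), array([49.1,  8.6]), 5.2, np.float64(41.0)) [0.52239488 0.04515199 0.04103225]
side [0.5223212  0.04519355 0.0389839 ] [ 0.53778665 -0.12040206  0.03898118] 81 97 [ 0.53005392 -0.03760426  0.03898254] 5.3355405450332025
side block_grip 0.7 [301. 221.] depth [0.506 0.008 0.12 ] z 
side lap_block 0.64 [301. 240.] depth [0.516 0.015 0.078] z 
side film_mid 0.69 [336. 268.] depth [ 0.523 -0.044  0.039] z 
side film_mid 0.45 [390. 263.] depth [ 0.614 -0.097  0.014] z
```

View pics/c3.png

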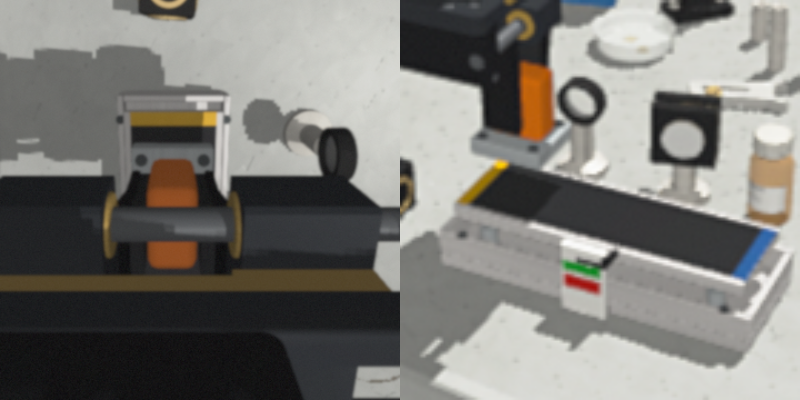

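The block is held straight over the yellow end, with the needle at the top of the gauge at rest. I'll descend gently.

>>> drive_tool(
  moves="0 0 0.01 0 -1;0 0 0.018 0 -1;0 0 0.024 0 -1;0 0 0.025 0 -1;0 0 0.025 0 -1;0 0 0.025 0 -1;0 0 0.025 0 -1;0 0 0.025 0 -1",
)

```text
time_s: 11.35
tool_pos: [0.5264, 0.02, 0.0659]
tool_rot: [180.0, -0.0, 94.9]
force: [-0.2, 0.6, -0.6]
grip_width: 0.0196
```

```bash
python3 - <<'E'
from h import *
o=get_obs();print(o["tool_pos"],o["tool_rot"],o["force"])
E
```

```text
[0.52635536 0.0200403  0.0658706 ] [ 1.79961221e+02 -9.00916940e-03  9.49117413e+01] [-0.16869907  0.59920522 -0.63795453]
```

>>> drive_tool(
  moves="0 0 0.001 0 -1;0 0 0.002 0 -1;0 0 0.003 0 -1;0 0 0.004 0 -1;0 0 0.005 0 -1;0 0 0.006 0 -1;0 0 0.006 0 -1;0 0 0.006 0 -1",
)

```text
time_s: 12.15
tool_pos: [0.5261, 0.02, 0.0595]
tool_rot: [-180.0, -0.0, 94.9]
force: [-0.2, 0.2, -1.0]
grip_width: 0.0194
```

>>> drive_tool(
  moves="0 0 0.0005 0 -1;0 0 0.001 0 -1;0 0 0.0015 0 -1;0 0 0.002 0 -1;0 0 0.0025 0 -1;0 0 0.003 0 -1;0 0 0.003 0 -1;0 0 0.003 0 -1",
)

```text
time_s: 12.95
tool_pos: [0.5261, 0.0201, 0.0567]
tool_rot: [180.0, -0.0, 94.9]
force: [-1.1, 0.5, 3.8]
grip_width: 0.0198
```

>>> drive_tool(
  moves="0 0 0.001 0 -1;0 0 0.002 0 -1;0 0 0.003 0 -1;0 0 0.004 0 -1;0 0 0.0045 0 -1;0 0 0.0045 0 -1;0 0 0.0045 0 -1;0 0 0.0045 0 -1",
)

```text
time_s: 13.75
tool_pos: [0.5262, 0.0201, 0.0524]
tool_rot: [180.0, -0.0, 94.9]
force: [-2.7, 0.3, 5.7]
grip_width: 0.02
```

```bash
python3 - <<'E'
from h import *
for k in range(3):
    o,im,d=snap("side","s4");print(o["tool_pos"],o["tool_rot"],o["force"])
P=cloud("side",d);x,y,z=[P[...,i] for i in range(3)]
m=(abs(x-.53)<.02)&(y<-.02)&(y>-.11)&(z>.02)&(z<.05);print("bed z",np.median(z[m]))
cv2.imwrite("pics/c4.png",cv2.resize(im[190:330,260:400],(560,560),interpolation=3)[:,:,::-1])
E
```

```text
[0.52617012 0.02009418 0.0523694 ] [ 1.79993880e+02 -1.43420814e-02  9.49148920e+01] [-2.7369562   0.29103232  5.73143814]
[0.52616243 0.0201052  0.05237666] [ 1.79994073e+02 -1.53991642e-02  9.49146601e+01] [-2.65203009  0.16049458  6.81739261]
[0.52620881 0.02007665 0.05238699] [ 1.79988765e+02 -1.25985363e-02  9.49133710e+01] [-2.23017544 -0.01064828  6.17260953]
bed z 0.03351265249454555
```

View pics/c4.png

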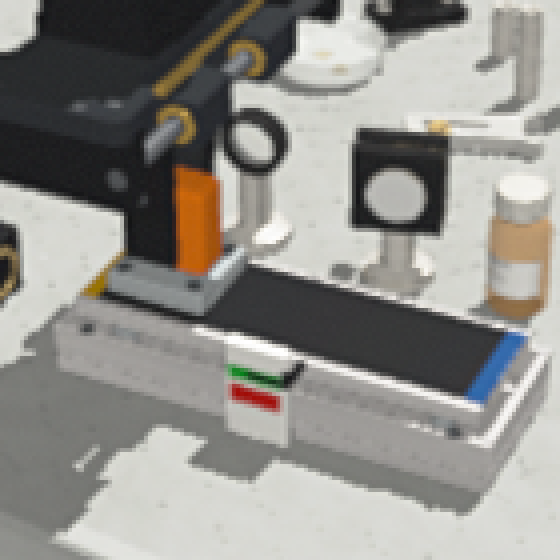

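The bed is about 5.3 mm down by both depth and force, and the needle is in the green. I'll press 1.5 mm more and start the stroke.

>>> drive_tool(
  moves="0 0 0.0005 0 -1;0 0 0.001 0 -1;0 0 0.0015 0 -1;-0.001 0 0.0015 0 -1;-0.003 0 0.0015 0 -1;-0.005 0 0.0015 0 -1;-0.0075 0 0.0015 0 -1;-0.01 0 0.0015 0 -1",
)

```text
time_s: 14.7
tool_pos: [0.5287, 0.0124, 0.0517]
tool_rot: [179.8, -0.2, 95.0]
force: [0.2, 5.3, 7.5]
grip_width: 0.02
```

>>> drive_tool(
  moves="-0.0025 0 0 0 -1;-0.005 0 0 0 -1;-0.0075 0 0 0 -1;-0.01 0 0 0 -1;-0.0125 0 0 0 -1;-0.015 0 0 0 -1;-0.0175 0 0 0 -1;-0.02 0 0 0 -1",
)

```text
time_s: 15.5
tool_pos: [0.5307, -0.0075, 0.0518]
tool_rot: [179.7, -0.2, 95.0]
force: [0.4, 4.2, 7.2]
grip_width: 0.02
```

>>> drive_tool(
  moves="-0.0025 0 0 0 -1;-0.005 0 0 0 -1;-0.0075 0 0 0 -1;-0.01 0 0 0 -1;-0.0125 0 0 0 -1;-0.015 0 0 0 -1;-0.0175 0 0 0 -1;-0.02 0 0 0 -1",
)

```text
time_s: 16.3
tool_pos: [0.5325, -0.0274, 0.0518]
tool_rot: [179.7, -0.2, 95.0]
force: [0.1, 4.6, 7.3]
grip_width: 0.0197
```

>>> drive_tool(
  moves="-0.0025 0 0 0 -1;-0.005 0 0 0 -1;-0.0075 0 0 0 -1;-0.01 0 0 0 -1;-0.0125 0 0 0 -1;-0.015 0 0 0 -1;-0.0175 0 0 0 -1;-0.02 0 0 0 -1",
)

```text
time_s: 17.1
tool_pos: [0.5342, -0.0473, 0.0517]
tool_rot: [179.8, -0.2, 95.0]
force: [0.5, 5.1, 7.6]
grip_width: 0.0195
```

>>> drive_tool(
  moves="-0.0025 0 0 0 -1;-0.005 0 0 0 -1;-0.0075 0 0 0 -1;-0.01 0 0 0 -1;-0.0125 0 0 0 -1;-0.015 0 0 0 -1;-0.0175 0 0 0 -1;-0.02 0 0 0 -1",
)

```text
time_s: 17.9
tool_pos: [0.5359, -0.0673, 0.0517]
tool_rot: [179.8, -0.1, 95.0]
force: [0.5, 4.5, 7.3]
grip_width: 0.0199
```

>>> drive_tool(
  moves="-0.0025 0 0 0 -1;-0.005 0 0 0 -1;-0.0075 0 0 0 -1;-0.01 0 0 0 -1;-0.0125 0 0 0 -1;-0.015 0 0 0 -1;-0.0175 0 0 0 -1;-0.02 0 0 0 -1",
)

```text
time_s: 18.7
tool_pos: [0.5376, -0.0872, 0.0517]
tool_rot: [179.8, -0.1, 95.0]
force: [1.9, 4.5, 7.8]
grip_width: 0.0197
```

>>> drive_tool(
  moves="-0.0025 0 0 0 -1;-0.005 0 0 0 -1;-0.0075 0 0 0 -1;-0.01 0 0 0 -1;-0.0115 0 0 0 -1;-0.0115 0 0 0 -1;-0.0115 0 0 0 -1;-0.0115 0 0 0 -1",
)

```text
time_s: 19.5
tool_pos: [0.5386, -0.0992, 0.0516]
tool_rot: [179.8, -0.1, 95.0]
force: [0.7, 3.3, 7.2]
grip_width: 0.0195
```

```bash
python3 - <<'E'
from h import *
o,im,d=snap("side","s5");print(o["tool_pos"],o["force"])
P=cloud("side",d);x,y,z=[P[...,i] for i in range(3)]
m=(abs(x-.53)<.015)&(y<.03)&(y>-.05)&(z>.02)&(z<.05);print("bed z",np.median(z[m]))
cv2.imwrite("pics/c5.png",cv2.resize(im[190:330,260:400],(560,560),interpolation=3)[:,:,::-1])
E
```

```text
[ 0.53856604 -0.09917     0.05164365] [0.67958692 3.29484478 7.20974923]
bed z 0.03271814245214924
```

View pics/c5.png

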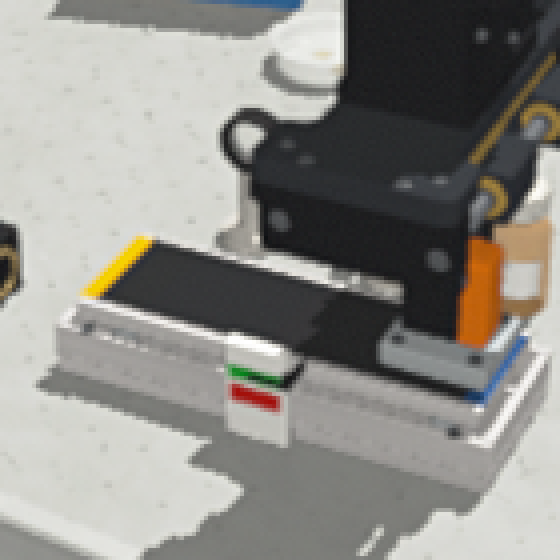

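The block's end is at the blue stripe and the needle is still green. I'll lift straight up and measure the red tray.

>>> drive_tool(
  moves="0 0 -0.01 0 -1;0 0 -0.03 0 -1;0 0 -0.06 0 -1;0 0 -0.1 0 -1;0 0 -0.13 0 -1;0 0 -0.13 0 -1;0 0 -0.13 0 -1;0 0 -0.13 0 -1",
)

```text
time_s: 20.35
tool_pos: [0.5352, -0.101, 0.1788]
tool_rot: [-179.8, -0.0, 94.9]
force: [-0.4, -0.1, -1.9]
grip_width: 0.0197
```

```bash
python3 - <<'E'
from h import *
for c in("side","scene","wrist"):
    o,im,d=snap(c,"t_"+c);P=cloud(c,d,o);x,y,z=[P[...,i] for i in range(3)]
    hsv=cv2.cvtColor(im,cv2.COLOR_RGB2HSV);h,s,v=[hsv[...,i] for i in range(3)]
    m=(s>150)&((h<8)|(h>172))&(z<.03)&(y<-.15)&(y>-.3)
    for lo,hi in((-.01,.03),(.006,.03)):
        try:print(c,lo,rect(P,m&(z>lo)&(z<hi)))
        except Exception as e:print(c,e)
    pts(c,["red_tray_floor"],d,o,Z)
print(o["tool_pos"],o["tool_rot"],o["force"])
E
```

```text
side -0.01 (2405, array([ 528.6, -219.9]), array([86.3, 83.7]), 15.6, np.float64(2.0))
side 0.006 (438, array([ 528.8, -220.5]), array([86.3, 82.5]), 15.6, np.float64(8.7))
side red_tray_floor 0.85 [443. 323.] depth [ 0.527 -0.225  0.002] z [ 0.525 -0.225  0.003]
scene -0.01 (746, array([ 528.5, -220.8]), array([83. , 87.2]), 15.8, np.float64(5.0))
scene 0.006 (202, array([ 528. , -220.4]), array([82. , 85.6]), 14.8, np.float64(9.3))
scene red_tray_floor 0.89 [422. 237.] depth [ 0.53  -0.226  0.004] z [ 0.531 -0.228  0.003]
wrist -0.01 (131, array([ 546.1, -248. ]), array([55.5, 27.6]), 7.0, np.float64(5.3))
wrist 0.006 (62, array([ 547.3, -257.5]), array([55.7,  2.7]), 14.9, np.float64(9.9))
wrist red_tray_floor 0.46 [405. 221.] depth [ 0.616 -0.084  0.042] z [ 0.627 -0.091  0.003]
[ 0.53572365 -0.10097585  0.17924683] [-1.79866427e+02  1.59312764e-03  9.49097820e+01] [ 0.67446376 -0.58844252 -0.26272033]
```

View pics/t_side.png

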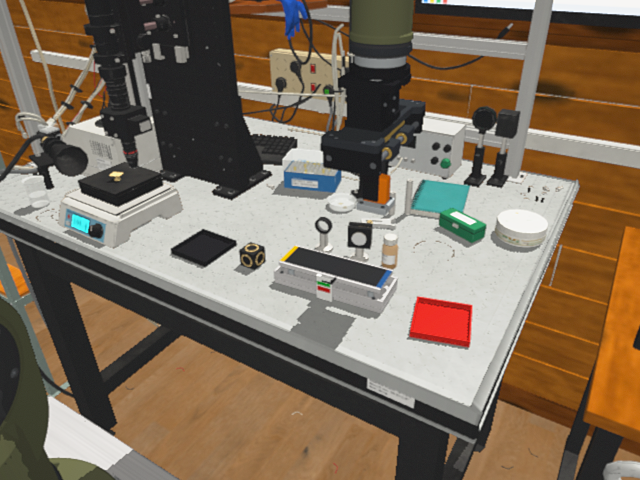

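>>> drive_tool(
  moves="-0.04 -0.006 0 -4 -1;-0.08 -0.012 0 -8 -1;-0.112 -0.0174 0 -10.6 -1;-0.1185 -0.0174 0.035 -10.6 -1;-0.1185 -0.0174 0.075 -10.6 -1;-0.1185 -0.0174 0.115 -10.6 -1;-0.1185 -0.0174 0.14 -10.6 -1;-0.1185 -0.0174 0.148 -10.6 -1",
)

```text
time_s: 21.45
tool_pos: [0.5268, -0.2197, 0.0292]
tool_rot: [-179.7, -0.2, 105.5]
force: [-1.0, -0.1, -1.1]
grip_width: 0.0199
```

>>> drive_tool(
  moves="0 0 0 0 -1;0 0 0 0 -1;0 0 0.001 0 -1;0 0 0.002 0 -1;0 0 0.003 0 -1;0 0 0.003 0 -1;0 0 0.003 0 -1;0 0 0.003 0 -1",
)

```text
time_s: 22.25
tool_pos: [0.5294, -0.2206, 0.0296]
tool_rot: [180.0, 0.0, 105.5]
force: [0.6, -0.3, -1.7]
grip_width: 0.0195
```

>>> drive_tool(
  moves="0 0 0.002 0 -1;0 0 0.004 0 -1;0 0 0.005 0 -1;0 0 0.006 0 -1;0 0 0.007 0 -1;0 0 0.0075 0 -1;0 0 0.0075 0 -1;0 0 0.0075 0 -1",
)

```text
time_s: 23.05
tool_pos: [0.5294, -0.2206, 0.0221]
tool_rot: [180.0, 0.0, 105.5]
force: [0.1, -1.0, -1.0]
grip_width: 0.0197
```

>>> drive_tool(
  moves="0 0 0.0003 0 -1;0 0 0.0006 0 -1;0 0 0.0009 0 -1;0 0 0.0012 0 -1;0 0 0.0012 0 -1;0 0 0.0012 0 -1;0 0 0.0012 0 -1;0 0 0.0012 0 -1",
)

```text
time_s: 23.85
tool_pos: [0.5293, -0.2206, 0.0209]
tool_rot: [180.0, -0.0, 105.5]
force: [-0.5, -0.3, -0.2]
grip_width: 0.0196
```

>>> drive_tool(
  moves="0 0 0.0002 0 -1;0 0 0.0004 0 -1;0 0 0.0006 0 -1;0 0 0.0008 0 -1;0 0 0.0008 0 -1;0 0 0.0008 0 -1;0 0 0.0008 0 -1;0 0 0.0008 0 -1",
)

```text
time_s: 24.65
tool_pos: [0.5294, -0.2205, 0.0209]
tool_rot: [180.0, -0.0, 105.5]
force: [-3.4, 0.6, 7.6]
grip_width: 0.02
```

>>> drive_tool(
  moves="0 0 -0.0006 0 -1;0 0 -0.0006 0 0.3;0 0 -0.0006 0 0.3;0 0 -0.0006 0 0.3;0 0 -0.0006 0 0.3;0 0 -0.02 0 0.3;0 0 -0.06 0 0.3;0 0 -0.1 0 0.3",
)

```text
time_s: 25.45
tool_pos: [0.5286, -0.2205, 0.1204]
tool_rot: [-179.9, -0.0, 105.5]
force: [0.4, 0.3, 0.1]
grip_width: 0.0558
```

>>> drive_tool(
  moves="0 0 -0.04 0 0.3;0 0 -0.08 0 0.3;0 0 -0.1 0 0.3;0 0 -0.1 0 0.3;0 0 -0.1 0 0.3;0 0 -0.1 0 0.3;0 0 -0.1 0 0.3;0 0 -0.1 0 0.3",
)

```text
time_s: 26.25
tool_pos: [0.5288, -0.2204, 0.2189]
tool_rot: [-179.9, -0.0, 105.5]
force: [-0.2, -0.5, 0.2]
grip_width: 0.0568
```

```bash
python3 - <<'E'
from h import *
o,im,d=snap("side");print(o["tool_pos"],o["force"],o["time_s"])
P=cloud("side",d);x,y,z=[P[...,i] for i in range(3)]
hsv=cv2.cvtColor(im,cv2.COLOR_RGB2HSV);h,s,v=[hsv[...,i] for i in range(3)]
m=(abs(x-.529)<.05)&(abs(y+.22)<.05)&(s>150)&(h>8)&(h<20)&(z<.08);print("handle",rect(P,m),z[m].max())
t=(abs(x-.529)<.04)&(abs(y+.22)<.04)&(s<60)&(z>.009)&(z<.02);print("shoe",rect(P,t),z[t].std())
pts("side",["lens","mirror","vial","cube","lap_block"],d,o,{**Z,"cube":0})
cv2.imwrite("pics/c6.png",cv2.resize(im[210:360,220:500],(784,420),interpolation=3)[:,:,::-1])
E
```

```text
[ 0.5287619  -0.22041433  0.21889068] [-0.20539921 -0.46653443  0.16811691] 26.25
handle (674, array([ 543.6, -217.8]), array([54.1, 35.8]), 17.7, np.float64(40.0)) 0.05317817832508681
shoe (260, array([ 528.3, -222.4]), array([40.4, 43.3]), 13.7, np.float64(11.7)) 0.0010549232542051057
side lens 0.91 [322. 245.] depth [0.612 0.037 0.008] z [0.623 0.044 0.   ]
side mirror 0.71 [362. 258.] depth [ 0.614 -0.043  0.007] z [ 0.623 -0.039  0.   ]
side mirror 0.51 [444. 304.] depth [ 0.52  -0.224  0.044] z [ 0.574 -0.209  0.   ]
side vial 0.74 [200. 250.] depth [0.496 0.226 0.001] z [0.497 0.228 0.   ]
side vial 0.7 [389. 265.] depth [ 0.616 -0.094  0.007] z [ 0.626 -0.09   0.   ]
side cube 0.95 [252. 262.] depth [0.496 0.106 0.017] z [0.516 0.123 0.   ]
```

View pics/c6.png

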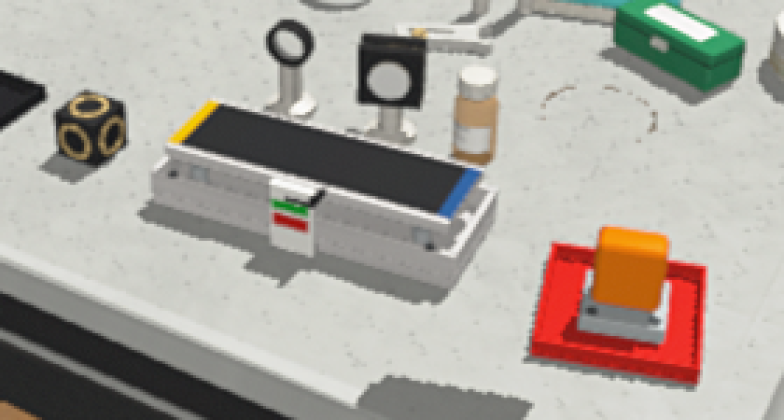

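The block lies flat in the red tray at (620,290) and the cube stands at (90,130). The lens, mirror and vial are upright in their places.

```bash
python3 -c "
from cell import *
print(sign_off())"
```

```text
the job is handed in; nothing more can be done
None
```

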